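# Nip up the friction hinge of the carving dust box so its lid stays up

## Robot

A 6-joint arm with a two-finger parallel gripper is mounted at the origin on a cart in front of the work surface, level with it; the furniture and walls round the work are solid. World frame = base frame: x ahead of the robot, y to its left, z up, the work surface at z = 0. Lengths are in m, angles in rad, forces in N, time in s.
With the tool pointing down it reaches from about 0.35 to 0.975 m from the base axis. Payload 4.9 kg.
Tool frame: the origin (TCP) lies midway between the tips of the shut fingers; the grasp point (between the pads) lies 19 mm behind it; z points along the fingers, y is the line along which they close (so a half turn about z gives the same grasp; the last joint's range is limited). The gripper opens to 85 mm and grips with 20 to 120 N. Pads are 22 mm wide; open, the fingers measure 114 mm over their backs; the gripper's body (76 mm by 85 mm) begins 54 mm behind the grasp point. The pads swing forward as they close: fully open they stand 13 mm farther back than shut.
Start: joints at [1.061, 0.053, 1.613, -0, 1.476, -0.119], TCP at [0.238, 0.578, 0.231] pointing down, gripper open.
Joint ranges: [-3.01, 3.01], [-1.01, 2.22], [0.06, 2.58], [-1.02, 4.17], [0.09, 2.62], [-3.14, 3.14]. Speed limits (rad/s): [2.57, 2.57, 3.14, 3.14, 3.14, 3.14].

## Interface

Orientations are given as a unit quaternion [w, x, y, z].
In Python, from plant import manip gives the robot as it stands.
- The arm moves only by the tool move_arm, never from a script. Its argument "increments" is one flat list of numbers, 5 for each row, row after row: the shift along the tool's x, y, z in mm, then the turn about the tool's z in rad, then the opening, from 0 (shut) to 1 (fully open). In form: [tx, ty, tz, spin, jaw, tx, ty, tz, spin, jaw, ...]. A call has 1 to 8 rows; each row shifts and turns the commanded pose from where the row before left it, along the tool's axes as they then stand; what a row does not reach is not made up. A row lasts 1/12 s, in which the tool goes at most 41.7 mm and 7.16 degrees, less where a joint would pass 70% of its speed; a pose out of reach is approached as far as the arm can. A call with a gripper value outside its range is refused whole. The fingers move at their own pace and stop on an object; the grip force is fixed at half the most. Time passes only in rows, so rows that do not move let the fingers close. It gives the time, the measured TCP pose, the force, the opening and the grip force at its end, in the units of the state.
- manip.state(): the state, without advancing time (a new reading comes with each control period).
- manip.grab_frame(name): name is "scene" or "top" or "wrist"; returns a dict with "image" (420x560x3 uint8, blue, green, red), "fov_y" (degrees; the focal length in pixels is half the picture's height over the tangent of half this angle, whatever the lens; pixels are square), "cx", "cy" (the principal point, pixels), "eye" and "rotation" of the camera in the world; the wrist camera has in their place "T_tool_cam" (4x4, takes a point from camera to tool coordinates, whose origin is the TCP and whose axes are the flange's). Camera axes: x right, y down, z forward; pixel columns grow to the right and rows downward; lengths in m; the calibration is good to about 2 mm. A picture is of the moment at which its call begins: read the wrist's pose just before it. There is no depth.
- manip.job_done(): hands the job in; it is judged then, once.
The state is a dict: "time": time; "joint_pos": joint angles; "joint_vel": joint speeds; "joint_efforts": joint torques, N m; "tool_pos": TCP position; "tool_rot": TCP orientation; "contact_force": force on the tool from outside, world axes, zero at the start; "ft_torque": the same for the moment, N m; "gripper_width": opening from 0.0 (shut) to 1.0 (fully open); "grasp_force": force on a finger pad.
Only numpy, scipy, OpenCV 4.12 (cv2) and the standard library are available. Lean on these libraries where they do the work, as an engineer would, in place of code of your own. Each camera call takes 0.05 s, during which the arm holds its last target. There are 200 camera calls.

## Task

The clear lid of the dust box no longer stays up when it is let go. Turn the black clamp knob on its hinge clockwise until the hinge just grips well, only finger-tight so that the cork liner in the clamp is not crushed; then lift the lid about half open by the black pull at its front, let go and see that it holds by itself (nip the knob up a little more if it sinks). Leave the lid standing about half open on its own, the box's surroundings undisturbed.

Things in the scene. Friction and masses are not known exactly. Their poses are not given: they have to be found in the camera images.
- dust_box: plywood dust box 150 (its x) x 230 (its y) x 87 mm high, fixed to the bench. It stands turned so that its open front with two hand openings looks to the robot's left; origin under its centre on the bench; x from its front to its back, y to its left (away from the robot), z up. Its place and yaw vary.
- lid (a joint): angle of the clear lid in rad, 0 shut, growing as the front edge rises, 1.6 fully open; half open means about 0.8. The lid weighs about 0.27 kg (unknown to a quarter either way), its weight acting about 84 mm ahead of the hinge axis. With the clamp slack it falls shut when released.
- lid_hinge (a point): point on the hinge axis, midway across the lid, 88 mm behind the box's centre and 95 mm above the bench; the axis runs along the box's y.
- lid_tab (a point): middle of the black pull on the lid's front edge: a round bar 16 mm thick and 28 mm long along the box's y, with flat ends, on a short stem. This point is 35 mm in front of the box's front wall, 198 mm before the hinge axis and 5 mm below it, so 90 mm above the bench, with the lid shut. Pinched from above over its ends, it can turn between the fingers as the lid swings.
- knob_grip (a point): centre of the round black fluted clamp knob, 40 mm across, 24 mm tall, on the split steel clamp at the box's right rear corner, on the robot's side (56 mm behind and 144 mm right of the box's centre); upright axis, centre 146 mm above the bench; the clamp's upper jaw, 28 mm wide, is about 13 mm under the knob.
- knob (a joint): angle of the clamp knob in rad, growing clockwise seen from above, which tightens. It turns with a friction of about 0.25 N m; after an unknown slack of 0.1 to 1.05 rad it bites, and from there a springy back-torque of about 0.2 N m for each rad is added and the clamp force grows by about 82 N for each rad. It stays where it is left.
- liner: cork liner 24 x 34 x 4 mm in the clamp's upper jaw, pressed by the knob on the 36 mm brass drum of the lid's hinge; origin on the hinge axis. Crushed above 72 N (0.88 rad past the bite). The lid needs 18 to 42 N, 0.22 to 0.52 rad past the bite, to hold half open, depending on its weight; friction torque is about 5.4 mN m per N.
- bur_stand: small ash block 45 x 85 x 53 mm with rotary burs standing in it, on the left of the bench; origin under its centre. A bystander.
- polish_bar: red bar of polishing compound 26 x 62 x 24 mm, on the left of the bench; origin under its centre. A bystander.
- shell_blank: pearl shell blank 90 x 111 x 13 mm lying near the front of the bench on the right; origin under its centre. A bystander.
- needle_file: needle file 155 mm long, 12 mm handle, lying near the front edge of the bench; origin under its centre. A bystander.

How it is judged:
By the outcome, as a careful person would: the job done as asked, in the order asked, and still so for the second after the job is handed in, with the robot touching nothing.
It also fails if it takes over 58 s, if anything falls off the work surface, if the arm or the gripper's body presses on something with over 40 N, if the wrist force passes 120 N, or if a joint passes its speed limit or range.

## Working session

There is one attempt and no reset: what is moved stays moved. The work goes in short steps, Python scripts to look and compute and a tool call to move; the robot and the scene stay as the last step left them, time stands still between calls to the robot, and variables do not carry over. Pictures are saved under pics/ and viewed, at most 10 in all, crops included, and the job is handed in when it is done.

Besides the shell and the picture viewer there is one more tool, called after "Emit:" as name(argument=value, ...), one argument or row to a line, values as JSON. move_arm: Moves the arm, as the interface text tells. Its arguments: {"type":"object","properties":{"increments":{"type":"array"}},"required":["increments"]}

```bash
ls; mkdir -p pics; python3 - <<'E'
from plant import manip
import cv2,json
import numpy as np
print(manip.state())
for n in("scene","top"):
    f=manip.grab_frame(n); cv2.imwrite(f"pics/{n}0.png",f["image"])
    print(n,{k:np.round(v,4).tolist() for k,v in f.items() if k!="image"})
a=cv2.imread("pics/scene0.png");b=cv2.imread("pics/top0.png")
np.savez
E
```

```text
pics
{'time': 0.0, 'joint_pos': array([ 1.06098665e+00,  5.33634388e-02,  1.61429965e+00,  7.27821790e-06,
        1.47597362e+00, -1.18995776e-01]), 'joint_vel': array([ 0.00110208, -0.00060028, -0.0004012 ,  0.0015995 , -0.00018173,
       -0.00039138]), 'joint_efforts': array([ 5.83914425e-04, -3.93692064e+01, -3.70169699e+01, -1.21422127e-04,
        7.05702594e-03, -2.13478489e-05]), 'tool_pos': array([0.23777973, 0.57733328, 0.23005555]), 'tool_rot': array([-3.19505413e-04,  1.94165995e-01,  9.80968155e-01, -9.70808991e-04]), 'contact_force': array([-0.61504693, -0.49351286,  0.34223385]), 'ft_torque': array([-0.05637755, -0.01941068,  0.05496903]), 'grasp_force': 0.0, 'gripper_width': 0.9990596192318624}
scene {'fov_y': 57.5612, 'cx': 279.0293, 'cy': 209.976, 'eye': [0.0447, -0.3437, 0.7356], 'rotation': [-0.3254, 0.828, -0.4222, 0.1737]}
top {'fov_y': 54.4082, 'cx': 281.7599, 'cy': 205.2185, 'eye': [0.4277, -0.0082, 1.147], 'rotation': [0.0257, -0.7062, 0.7069, -0.0296]}
```

View pics/top0.png

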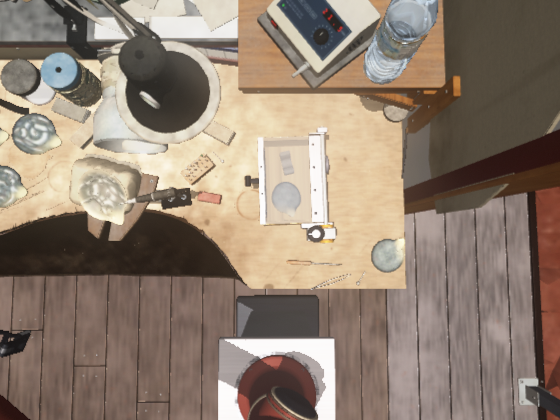

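View pics/scene0.png

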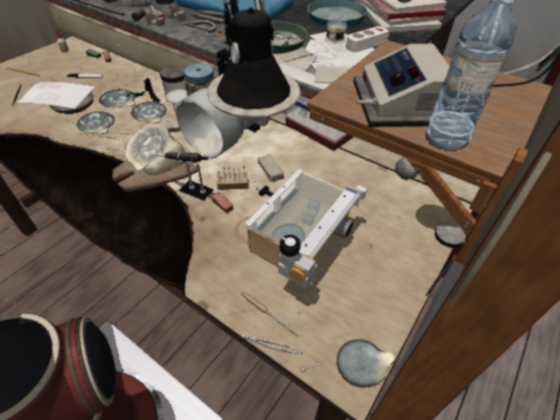

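The top view shows the box with its rail and hinge on the right (col ~320), the black pull at (249,181) and the knob at (318,233). In the scene view the knob is at (290,245) and the pull at (266,191). Next I'll enlarge both crops and measure.

```bash
cat > h.py <<'E'
import numpy as np, cv2
from scipy.spatial.transform import Rotation as R
from plant import manip
def rot(q): q=np.asarray(q); return q if q.shape==(3,3) else R.from_quat(q,scalar_first=True).as_matrix()
CAL=dict(scene=(57.5612,279.0293,209.976,[0.0447,-0.3437,0.7356],[-0.3254,0.828,-0.4222,0.1737]),
 top=(54.4082,281.7599,205.2185,[0.4277,-0.0082,1.147],[0.0257,-0.7062,0.7069,-0.0296]))
def cam(n):
    fv,cx,cy,e,q=CAL[n]; f=210/np.tan(np.radians(fv/2)); return f,cx,cy,np.array(e),rot(q)
def proj(n,p):
    f,cx,cy,e,M=cam(n); c=(np.atleast_2d(p)-e)@M; return np.c_[cx+f*c[:,0]/c[:,2],cy+f*c[:,1]/c[:,2]]
def ray(n,u,v):
    f,cx,cy,e,M=cam(n); return e,M@np.array([(u-cx)/f,(v-cy)/f,1])
def plane(n,u,v,z):
    e,d=ray(n,u,v); return e+d*(z-e[2])/d[2]
def two(uv1,uv2,n1="top",n2="scene"):
    e,d=ray(n1,*uv1); g,k=ray(n2,*uv2)
    s=np.linalg.lstsq(np.c_[d,-k],g-e,rcond=None)[0]
    a,b=e+s[0]*d,g+s[1]*k; return (a+b)/2,np.linalg.norm(a-b)
E
python3 - <<'E'
from h import *
t=cv2.imread("pics/top0.png");s=cv2.imread("pics/scene0.png")
print(proj("top",[[.238,.578,.23],[0,0,0],[.4,0,0]]))
A=cv2.resize(t[125:250,238:338],None,fx=4,fy=4,interpolation=cv2.INTER_CUBIC)
B=cv2.resize(s[165:290,245:345],None,fx=4,fy=4,interpolation=cv2.INTER_CUBIC)
cv2.imwrite("pics/zoom.png",np.hstack([A,B]))
for n,im,(x0,x1,y0,y1) in(("top",t,(238,338,125,250)),("scene",s,(235,330,165,290))):
    m=(im[y0:y1,x0:x1].max(2)<60).astype(np.uint8)
    k,_,st,c=cv2.connectedComponentsWithStats(m)
    for i in range(1,k):
        if st[i,4]>8: print(n,st[i]+[x0,y0,0,0,0],c[i]+[x0,y0], plane(n,*(c[i]+[x0,y0]),.09).round(3),plane(n,*(c[i]+[x0,y0]),.158).round(3))
E
```

```text
[[ 12.32527014 324.31927775]
 [276.62126064 395.1483851 ]
 [276.58947436 247.19452644]]
scene [259 187  13   9  65] [264.75384615 191.21538462] [0.574 0.069 0.09 ] [0.518 0.025 0.158]
scene [280 235  20  22 247] [289.50202429 247.55060729] [ 0.468 -0.078  0.09 ] [ 0.423 -0.106  0.158]
```

View pics/zoom.png

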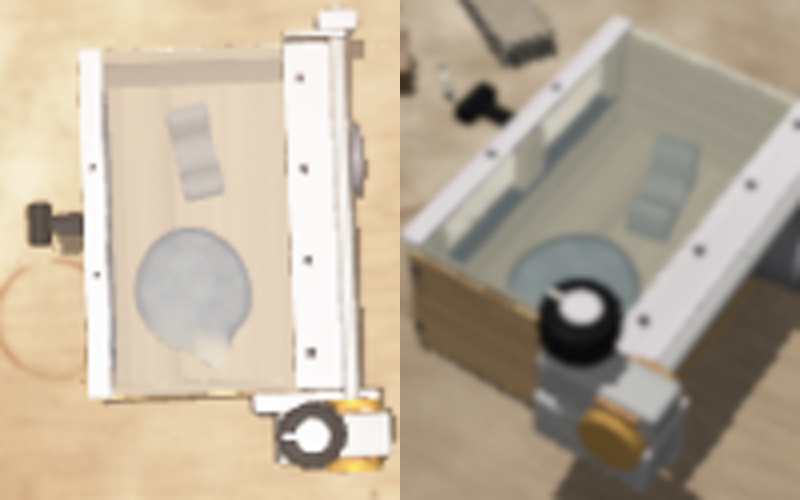

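The zoom shows the pull bar centred at top px (247.6,180.6), the knob top at (315.8,233.6) and the box edges tilted by about 0.037 rad. In the scene view the knob centre is at (289.5,247.5) and the bar at about (263.5,190).

```bash
python3 - <<'E'
from h import *
t=cv2.imread("pics/top0.png").astype(int)
tab=plane("top",247.6,180.6,.09);k=plane("top",315.8,233.6,.158)
print("tab",tab,"knob",k)
print(two((247.6,180.6),(263.6,190.5)),two((315.8,233.9),(289.5,247.5)))
d=k-tab; 
a=np.arctan2(d[1],d[0])-np.arctan2(-144,166); print("len",np.hypot(*d[:2]),np.hypot(166,144)/1e3,"yaw",np.degrees(a))
# corner-ring mask of knob / bar
for (x0,x1,y0,y1) in((240,255,172,190),(305,327,222,246)):
    m=(t[y0:y1,x0:x1].max(2)<110).astype(np.uint8)
    k_,_,st,c=cv2.connectedComponentsWithStats(m); i=1+np.argmax(st[1:,4]); print(st[i]+[x0,y0,0,0,0],c[i]+[x0,y0])
yaw=a;C,S=np.cos(yaw),np.sin(yaw);M=np.array([[C,-S],[S,C]])
o=(tab[:2]-M@[-.110,0]+k[:2]-M@[.056,-.144])/2; print("origin",o)
for nm,p in dict(hinge=[.088,0],tab=[-.11,0],knob=[.056,-.144]).items(): print(nm,o+M@p)
q=manip.state();T=R.from_quat(q["tool_rot"],scalar_first=True).as_matrix();print(T.round(3))
# bystanders and box corners
print([ (proj("top",np.r_[o+M@p,.087])).round(0) for p in([-.075,-.115],[-.075,.115],[.075,.115])])
E
```

```text
tab [0.57498329 0.07487126 0.09      ] knob [ 0.43637369 -0.09587199  0.158     ]
(array([0.57576312, 0.07452842, 0.08760211]), np.float64(0.001386388129199659)) (array([ 0.43584406, -0.09762465,  0.13873117]), np.float64(0.0001263016323812832))
len 0.21992243505704756 0.21975440837443966 yaw -88.12908626398931
[245 176  10  10  64] [248.8125  180.40625]
[307 226  17  16 111] [315.81081081 233.34234234]
origin [ 0.5785216  -0.03513533]
hinge [ 0.5813946  -0.12308842]
tab [0.57493034 0.07480603]
knob [ 0.43642664 -0.09580676]
[[-0.925  0.381 -0.001]
 [ 0.381  0.925 -0.002]
 [ 0.    -0.002 -1.   ]]
[array([[262., 224.]]), array([[260., 137.]]), array([[317., 135.]])]
```

Knob and pull agree with the given geometry: separation 219.9 mm against 219.8 mm, heights right, box yaw -88°. I'll move over the knob now.

Emit:
move_arm(
  increments=[-22, -27.3, 0, 0, 1, -22, -27.3, 0, 0, 1, -22, -27.3, 0, 0, 1, -22, -27.3, 0, 0, 1, -22, -27.3, 0, 0, 1, -22, -27.3, 0, 0, 1, -22, -27.3, 0, 0, 1, -22, -27.3, 0, 0, 1],
)

```text
time: 0.77
tool_pos: [0.3174, 0.3072, 0.2308]
tool_rot: [-0.0, 0.194, 0.981, -0.0]
contact_force: [0.4, -0.4, 0.7]
gripper_width: 1.0
grasp_force: 0.0
```

Emit:
move_arm(
  increments=[-22, -27.3, 0, 0, 1, -22, -27.3, 0, 0, 1, -22, -27.3, 0, 0, 1, -22, -27.3, 0, 0, 1, -22, -27.3, 0, 0, 1, -22, -27.3, 0, 0, 1, -22, -27.3, 0, 0, 1, -22, -27.3, 0, 0, 1],
)

```text
time: 1.43
tool_pos: [0.397, 0.0382, 0.231]
tool_rot: [0.0, 0.194, 0.981, 0.0]
contact_force: [0.2, 0.7, 0.0]
gripper_width: 0.998
grasp_force: 0.0
```

Emit:
move_arm(
  increments=[-22, -27.3, 0, 0, 1, -22, -27.3, 0, 0, 1, -22, -27.3, 0, 0, 1, -22, -27.3, 0, 0, 1, 0, 0, 0, 0, 1, 0, 0, 0, 0, 1],
)

```text
time: 1.93
tool_pos: [0.4367, -0.0958, 0.2307]
tool_rot: [-0.001, 0.196, 0.981, 0.0]
contact_force: [0.1, 0.3, 0.6]
gripper_width: 1.001
grasp_force: 0.0
```

```bash
cat >> h.py <<'E'
def wrist(u,v,z,f,s):
    T=np.array(f["T_tool_cam"]); M=rot(s["tool_rot"]); F=210/np.tan(np.radians(f["fov_y"]/2))
    d=M@T[:3,:3]@np.array([(u-f["cx"])/F,(v-f["cy"])/F,1]); e=s["tool_pos"]+M@T[:3,3]
    return e+d*(z-e[2])/d[2]
E
python3 - <<'E'
from h import *
s=manip.state(); f=manip.grab_frame("wrist"); im=f["image"]; cv2.imwrite("pics/w1.png",im)
print(s["joint_pos"].round(3),np.round(f["T_tool_cam"],3),f["fov_y"],f["cx"],f["cy"])
m=(im.max(2)<60).astype(np.uint8)
k,_,st,c=cv2.connectedComponentsWithStats(m)
for i in range(1,k):
    if st[i,4]>400: print(st[i],c[i].round(1),wrist(*c[i],.158,f,s).round(4),wrist(*c[i],.146,f,s).round(4))
E
```

```text
[-0.383 -0.395  2.008  0.     1.53  -1.56 ] [[-0.    -0.96  -0.281  0.071]
 [ 1.     0.    -0.001  0.001]
 [ 0.001 -0.281  0.96  -0.142]
 [ 0.     0.     0.     1.   ]] 65.02609344503584 278.53665060726837 213.15024864254295
[ 188    0  113   56 3396] [238.   17.5] [ 0.3111 -0.0678  0.158 ] [ 0.3077 -0.0678  0.146 ]
[ 421    0  139   85 7016] [509.5  30.8] [0.3785 0.0761 0.158 ] [0.3789 0.0841 0.146 ]
[ 247  190   61   60 1996] [276.  218.4] [ 0.432  -0.0945  0.158 ] [ 0.4354 -0.096   0.146 ]
[    0   239   560   181 44880] [272.7 369.8] [ 0.5463 -0.1451  0.158 ] [ 0.5561 -0.1495  0.146 ]
[473 250  42  32 732] [496.6 267.1] [0.526  0.0369 0.158 ] [0.5346 0.0427 0.146 ]
```

View pics/w1.png

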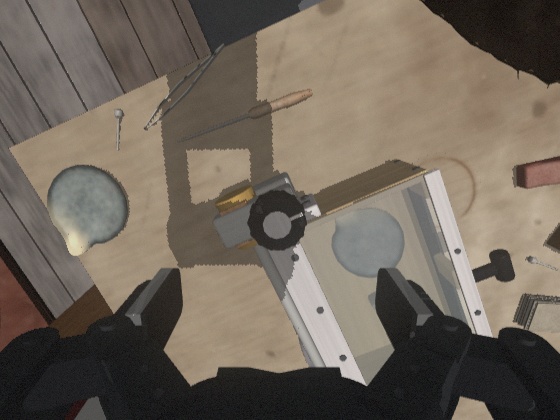

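The wrist view shows the knob at (277,220), which gives (0.4354, -0.096) at mid height and agrees with the fixed cameras. I'll descend over it and grip.

Emit:
move_arm(
  increments=[0, 0, 25, 0, 1, 0, 0, 25, 0, 1, 0, 0, 25, 0, 1, 0, 0, 20, 0, 1, 0, 0, 9.7, 0, 1, 0, 0, 0, 0, 1],
)

```text
time: 2.48
tool_pos: [0.435, -0.0927, 0.1238]
tool_rot: [-0.003, 0.193, 0.981, 0.001]
contact_force: [-0.5, 0.8, 0.6]
gripper_width: 1.001
grasp_force: 0.0
```

```bash
cat >> h.py <<'E'
def avg(n=8):
    t=[];F=[]
    for _ in range(n):
        s=manip.state(); t.append(s["ft_torque"]); F.append(s["contact_force"]); manip.grab_frame("wrist")
    s=manip.state(); M=rot(s["tool_rot"]); yaw=np.arctan2(-M[1,1],M[0,1]) # grows with +spin
    print("t",round(s["time"],2),"tq",np.mean(t,0).round(3),"sd",np.std(t,0).round(3),"F",np.mean(F,0).round(2),"spin",round(yaw,4),"w",round(s["gripper_width"],3),"tcp",s["tool_pos"].round(4),"j6 eff",s["joint_efforts"][5].round(3),"j6",s["joint_pos"][5].round(3))
E
python3 -c "
from h import *
avg(6)"
```

```text
t 2.78 tq [ 0.015 -0.003  0.012] sd [0.029 0.024 0.041] F [0.11 0.35 0.16] spin -1.1803 w 0.999 tcp [ 0.438  -0.0948  0.1284] j6 eff 0.0 j6 -1.56
```

Emit:
move_arm(
  increments=[0, 0, 0, 0, 0.6, 0, 0, 0, 0, 0.4, 0, 0, 0, 0, 0.2, 0, 0, 0, 0, 0, 0, 0, 0, 0, 0, 0, 0, 0, 0, 0, 0, 0, 0, 0, 0, 0, 0, 0, 0, 0],
)

```text
time: 3.45
tool_pos: [0.4362, -0.097, 0.1277]
tool_rot: [-0.001, 0.194, 0.981, -0.003]
contact_force: [-6.8, -6.7, 5.6]
gripper_width: 0.451
grasp_force: 60.4
```

```bash
python3 -c "
from h import *
avg(6)"
```

```text
t 3.75 tq [-1.178  1.057 -0.036] sd [0.026 0.03  0.038] F [-6.59 -6.92  5.97] spin -1.1796 w 0.452 tcp [ 0.4362 -0.0969  0.1278] j6 eff -0.042 j6 -1.56
```

Emit:
move_arm(
  increments=[0.5, -2, -0.5, 0, 0, 0, 0, 0, 0.05, 0, 0, 0, 0, 0.05, 0, 0, 0, 0, 0, 0],
)

```text
time: 4.08
tool_pos: [0.4361, -0.097, 0.1278]
tool_rot: [0.001, 0.243, 0.97, -0.001]
contact_force: [0.7, -2.6, 3.2]
gripper_width: 0.446
grasp_force: 60.7
```

```bash
python3 -c "
from h import *
avg(8)"
```

```text
t 4.48 tq [-0.78   0.092 -0.221] sd [0.153 0.019 0.052] F [-0.42 -4.16  3.48] spin -1.0802 w 0.453 tcp [ 0.4361 -0.097   0.1278] j6 eff -0.198 j6 -1.465
```

Emit:
move_arm(
  increments=[0, 0, 0, 0.05, 0, 0, 0, 0, 0.05, 0, 0, 0, 0, 0, 0],
)

```text
time: 4.73
tool_pos: [0.4361, -0.097, 0.1278]
tool_rot: [0.001, 0.291, 0.957, -0.001]
contact_force: [-0.2, -6.2, 3.9]
gripper_width: 0.453
grasp_force: 60.9
```

```bash
python3 -c "
from h import *
avg(8)"
```

```text
t 5.13 tq [-0.986  0.158 -0.266] sd [0.04  0.017 0.011] F [-0.29 -5.3   4.41] spin -0.9801 w 0.451 tcp [ 0.4361 -0.097   0.1278] j6 eff -0.249 j6 -1.365
```

Joint 6 effort reads the 0.25 N m friction cleanly. I'll keep turning in 0.1 rad steps and watch for the rise that marks the bite.

```bash
cat >> h.py <<'E'
def eff(n=3):
    E=[];t=[]
    for _ in range(n): manip.grab_frame("wrist"); s=manip.state(); E.append(s["joint_efforts"][5]); t.append(s["ft_torque"][2])
    M=rot(s["tool_rot"]); print("t",round(s["time"],2),"j6eff",np.round(E,3),"tz",np.mean(t).round(3),"spin",round(np.arctan2(-M[1,1],M[0,1]),4),"F",s["contact_force"].round(1),"w",round(s["gripper_width"],3))
E
python3 -c "
from h import *
eff()"
```

```text
t 5.28 j6eff [-0.249 -0.249 -0.249] tz -0.255 spin -0.9801 F [-1.5 -5.8  3. ] w 0.45
```

Emit:
move_arm(
  increments=[0, 0, 0, 0.05, 0, 0, 0, 0, 0.05, 0, 0, 0, 0, 0, 0],
)

```text
time: 5.53
tool_pos: [0.4361, -0.097, 0.1278]
tool_rot: [0.001, 0.339, 0.941, -0.001]
contact_force: [-0.8, -5.9, 4.6]
gripper_width: 0.449
grasp_force: 60.9
```

```bash
python3 -c "
from h import *
eff()"
```

```text
t 5.68 j6eff [-0.2   -0.245 -0.251] tz -0.254 spin -0.8802 F [ 0.8 -5.4  4. ] w 0.454
```

Emit:
move_arm(
  increments=[0, 0, 0, 0.05, 0, 0, 0, 0, 0.05, 0, 0, 0, 0, 0, 0],
)

```text
time: 5.93
tool_pos: [0.4361, -0.097, 0.1278]
tool_rot: [0.001, 0.386, 0.923, -0.001]
contact_force: [0.3, -6.4, 4.5]
gripper_width: 0.451
grasp_force: 60.9
```

```bash
python3 -c "
from h import *
eff()"
```

```text
t 6.08 j6eff [-0.2   -0.245 -0.252] tz -0.255 spin -0.7801 F [-0.1 -5.   3.9] w 0.449
```

Emit:
move_arm(
  increments=[0, 0, 0, 0.05, 0, 0, 0, 0, 0.05, 0, 0, 0, 0, 0, 0],
)

```text
time: 6.33
tool_pos: [0.4361, -0.097, 0.1278]
tool_rot: [0.001, 0.431, 0.902, -0.001]
contact_force: [-0.0, -5.7, 3.5]
gripper_width: 0.45
grasp_force: 60.9
```

```bash
python3 -c "
from h import *
eff()"
```

```text
t 6.48 j6eff [-0.196 -0.241 -0.248] tz -0.281 spin -0.6801 F [-0.7 -5.9  4.7] w 0.449
```

Emit:
move_arm(
  increments=[0, 0, 0, 0.05, 0, 0, 0, 0, 0.05, 0, 0, 0, 0, 0, 0],
)

```text
time: 6.73
tool_pos: [0.436, -0.097, 0.1278]
tool_rot: [0.001, 0.476, 0.88, -0.001]
contact_force: [-0.7, -5.6, 3.2]
gripper_width: 0.448
grasp_force: 60.9
```

```bash
python3 -c "
from h import *
eff()"
```

```text
t 6.88 j6eff [-0.181 -0.226 -0.233] tz -0.248 spin -0.5801 F [-0.7 -6.   4.8] w 0.451
```

Emit:
move_arm(
  increments=[0, 0, 0, 0.05, 0, 0, 0, 0, 0.05, 0, 0, 0, 0, 0, 0],
)

```text
time: 7.13
tool_pos: [0.436, -0.097, 0.1278]
tool_rot: [0.001, 0.519, 0.855, -0.001]
contact_force: [-0.6, -6.5, 4.9]
gripper_width: 0.451
grasp_force: 60.9
```

```bash
python3 -c "
from h import *
eff()"
```

```text
t 7.28 j6eff [-0.164 -0.209 -0.216] tz -0.203 spin -0.4802 F [-0.2 -6.   5. ] w 0.454
```

Emit:
move_arm(
  increments=[0, 0, 0, 0.05, 0, 0, 0, 0, 0.05, 0, 0, 0, 0, 0, 0],
)

```text
time: 7.53
tool_pos: [0.436, -0.097, 0.1278]
tool_rot: [0.001, 0.561, 0.828, -0.001]
contact_force: [-0.9, -5.9, 3.7]
gripper_width: 0.447
grasp_force: 60.9
```

```bash
python3 -c "
from h import *
eff()"
```

```text
t 7.68 j6eff [-0.146 -0.192 -0.199] tz -0.221 spin -0.3803 F [-0.5 -4.9  4.1] w 0.451
```

While the arm holds, the servo pushes back slightly. The reading is therefore friction minus spring torque, and it began to fall at spin ≈ -0.69. That is the bite, so I'm about 0.31 rad past it. I'll check with a reading taken while the knob is turning.

Emit:
move_arm(
  increments=[0, 0, 0, 0.05, 0, 0, 0, 0, 0.05, 0, 0, 0, 0, 0.05, 0],
)

```text
time: 7.93
tool_pos: [0.436, -0.097, 0.1278]
tool_rot: [0.001, 0.622, 0.783, -0.001]
contact_force: [-0.4, -6.0, 4.8]
gripper_width: 0.452
grasp_force: 60.9
```

```bash
python3 -c "
from h import *
s=manip.state();print(s['joint_efforts'][5],s['joint_vel'][5],s['ft_torque'][2])
eff(4)"
```

```text
-0.162469488568604 0.5943444511824613 0.2748164936590608
t 8.13 j6eff [ 0.245 -0.005 -0.143 -0.169] tz -0.121 spin -0.2303 F [-1.2 -5.3  4.6] w 0.451
```

Emit:
move_arm(
  increments=[0, 0, 0, 0.05, 0, 0, 0, 0, 0.06, 0, 0, 0, 0, 0, 0],
)

```text
time: 8.38
tool_pos: [0.4359, -0.097, 0.1278]
tool_rot: [0.001, 0.664, 0.748, -0.001]
contact_force: [-0.2, -5.8, 5.0]
gripper_width: 0.448
grasp_force: 60.9
```

```bash
python3 -c "
from h import *
eff(4)
print(rot(manip.state()['tool_rot']).round(4),manip.state()['joint_pos'].round(3))"
```

```text
t 8.58 j6eff [-0.08  -0.14  -0.151 -0.151] tz -0.178 spin -0.1204 F [-1.4 -6.2  4.7] w 0.452
[[-1.201e-01  9.928e-01  5.000e-04]
 [ 9.928e-01  1.201e-01 -1.900e-03]
 [-2.000e-03  3.000e-04 -1.000e+00]] [-3.850e-01 -3.100e-01  2.119e+00 -2.000e-03  1.332e+00 -5.050e-01]
```

Emit:
move_arm(
  increments=[0, 0, 0, 0, 1, 0, 0, 0, 0, 1, 0, 0, 0, 0, 1, 0, 0, 0, 0, 1, 0, 0, 0, 0, 1, 0, 0, -10, 0, 1, 0, 0, -30, 0, 1, 0, 0, -30, 0, 1],
)

```text
time: 9.25
tool_pos: [0.4345, -0.0956, 0.1968]
tool_rot: [-0.002, 0.663, 0.748, -0.001]
contact_force: [1.1, 0.3, 0.5]
gripper_width: 1.001
grasp_force: 0.0
```

Emit:
move_arm(
  increments=[0, 0, 0, 0.088, 1, 28, 24, 0, 0, 1, 28, 24, 0, 0, 1, 28, 24, 0, 0, 1, 28, 24, 0, 0, 1, 28, 24, 0, 0, 1, 27, 24.6, 0, 0, 1, 0, 0, 0, 0, 1],
)

```text
time: 9.92
tool_pos: [0.5775, 0.0796, 0.1975]
tool_rot: [-0.0, 0.694, 0.72, 0.001]
contact_force: [-1.6, 0.6, -1.1]
gripper_width: 1.005
grasp_force: 0.0
```

```bash
python3 - <<'E'
from h import *
manip.grab_frame("top")
s=manip.state(); f=manip.grab_frame("wrist"); im=f["image"]; cv2.imwrite("pics/w2.png",im)
M=rot(s["tool_rot"]);print(s["time"],s["tool_pos"].round(4),M.round(3),s["contact_force"].round(1),s["joint_pos"].round(2))
d=M.T@(np.array([.5749,.0748,.068])-s["tool_pos"]);print("delta mm",(d*1e3).round(1))
m=(im.max(2)<60).astype(np.uint8)
k,_,st,c=cv2.connectedComponentsWithStats(m)
for i in range(1,k):
    if 150<st[i,4]<8000: print(st[i],c[i].round(1),wrist(*c[i],.09,f,s).round(4))
E
```

```text
9.9667 [0.5761 0.0776 0.1973] [[-0.036  0.999 -0.   ]
 [ 0.999  0.036  0.   ]
 [ 0.    -0.    -1.   ]] [-0.6  1.  -1. ] [ 0.01 -0.03  1.75  0.    1.42 -0.03]
delta mm [ -2.8  -1.2 129.3]
[220   0  57  14 588] [245.2   5. ] [0.5492 0.2206 0.09  ]
[284  12  38  55 205] [300.8  37.3] [0.5873 0.2026 0.09  ]
[ 177  207  196   45 3216] [275.6 235.4] [0.5749 0.0582 0.09  ]
```

View pics/w2.png

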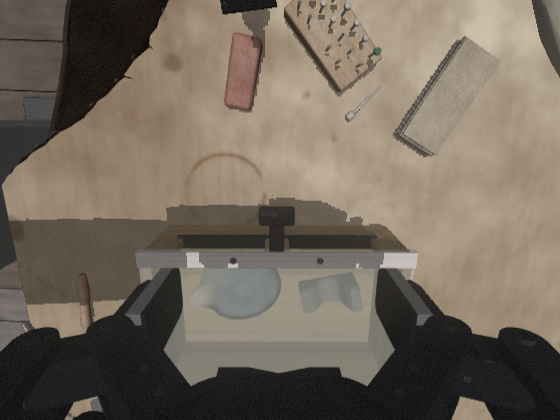

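The wrist view shows the bar at (277,216), which gives about (0.576, 0.074) and confirms the estimate. The fingers straddle its ends, so I'll descend and pinch.

Emit:
move_arm(
  increments=[-3, -0.7, 25, 0, 1, 0, 0, 30, 0, 1, 0, 0, 30, 0, 1, 0, 0, 25, 0, 1, 0, 0, 15, 0, 1, 0, 0, 4, 0, 1, 0, 0, 0, 0, 0.7, 0, 0, 0, 0, 0.4],
)

```text
time: 10.68
tool_pos: [0.5748, 0.0717, 0.0696]
tool_rot: [0.001, 0.696, 0.718, 0.001]
contact_force: [-0.6, 0.1, 0.3]
gripper_width: 0.75
grasp_force: 0.0
```

Emit:
move_arm(
  increments=[0, 0, 0, 0, 0.2, 0, 0, 0, 0, 0, 0, 0, 0, 0, 0, 0, 0, 0, 0, 0, 0, 0, 0, 0, 0, 0, 0, 0, 0, 0],
)

```text
time: 11.18
tool_pos: [0.5746, 0.0722, 0.0701]
tool_rot: [0.0, 0.696, 0.718, -0.0]
contact_force: [-3.2, -0.2, 6.7]
gripper_width: 0.317
grasp_force: 59.3
```

```bash
python3 - <<'E'
from h import *
avg(3)
s=manip.state(); f=manip.grab_frame("wrist"); cv2.imwrite("pics/w3.png",f["image"])
M=rot(s["tool_rot"]); p=s["tool_pos"]; h=np.array([.5814,-.1231,.095])
print(s["tool_pos"],"fwd of hinge",((p-h)[:2]@[-.0326,.9995]).round(4))
E
```

```text
t 11.33 tq [-0.117  0.764  0.056] sd [0.021 0.048 0.006] F [-3.99 -0.41  6.82] spin -0.0324 w 0.314 tcp [0.5746 0.0722 0.0701] j6 eff 0.027 j6 -0.035
[0.57457001 0.07217831 0.07013937] fwd of hinge 0.1954
```

View pics/w3.png

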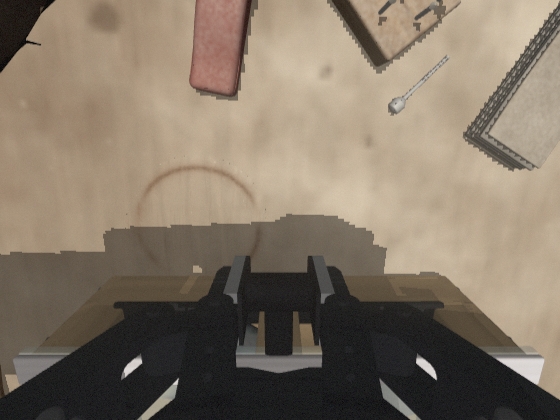

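The pinch is good: the wrist view shows the bar between both pads with the stem behind it, and the width is about 27 mm. Now I'll lift along the arc, first half first.

Emit:
move_arm(
  increments=[0, 0, -9.9, 0, 0, -0.5, 0, -9.9, 0, 0, -1, 0, -9.85, 0, 0, -1.5, 0, -9.8, 0, 0, -2, 0, -9.7, 0, 0, -2.45, 0, -9.6, 0, 0, -2.9, 0, -9.45, 0, 0, -3.4, 0, -9.3, 0, 0],
)

```text
time: 12.05
tool_pos: [0.5747, 0.0583, 0.1466]
tool_rot: [0.0, 0.696, 0.718, 0.0]
contact_force: [4.1, -0.6, -3.6]
gripper_width: 0.305
grasp_force: 59.4
```

```bash
python3 -c "
from h import *
avg(4)"
```

```text
t 12.25 tq [ 0.276 -0.075  0.01 ] sd [0.053 0.282 0.033] F [ 0.68 -0.37 -2.75] spin -0.0317 w 0.313 tcp [0.5747 0.0586 0.1458] j6 eff -0.013 j6 -0.059
```

Emit:
move_arm(
  increments=[-3.85, 0, -9.1, 0, 0, -4.3, 0, -8.9, 0, 0, -4.75, 0, -8.7, 0, 0, -5.2, 0, -8.45, 0, 0, -5.6, 0, -8.15, 0, 0, -6, 0, -7.9, 0, 0, -6.4, 0, -7.6, 0, 0, -6.75, 0, -7.25, 0, 0],
)

```text
time: 12.92
tool_pos: [0.576, 0.0152, 0.2124]
tool_rot: [-0.0, 0.696, 0.718, 0.0]
contact_force: [4.0, 2.1, -4.1]
gripper_width: 0.316
grasp_force: 59.2
```

```bash
python3 - <<'E'
from h import *
avg(4)
s=manip.state(); cv2.imwrite("pics/s2.png",manip.grab_frame("scene")["image"])
p=s["tool_pos"]; h=np.array([.5814,-.1231,.095]); g=(p-h); fw=g[:2]@[-.0326,.9995]; up=g[2]+.022
print("fwd,up",fw,up,"theta",np.arctan2(up,fw)+.0253)
E
```

```text
t 13.12 tq [ 0.607 -0.25  -0.071] sd [0.108 0.217 0.056] F [ 2.12  1.5  -3.26] spin -0.0313 w 0.316 tcp [0.576  0.0155 0.2118] j6 eff -0.069 j6 -0.134
fwd,up 0.1387468754895637 0.13884500839055772 theta 0.8110516784049275
```

View pics/s2.png

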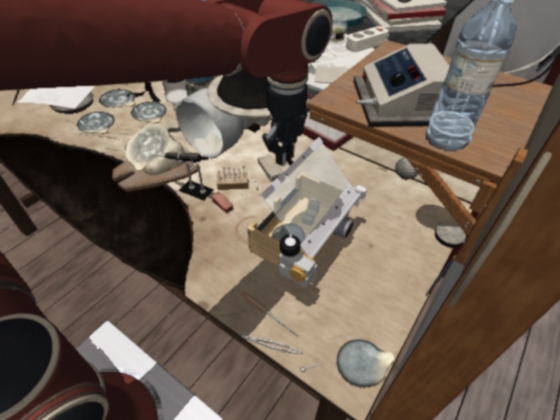

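The scene view shows the lid raised to about 0.8 rad with the gripper at its pull, near (280,150). I'll let go in place and compare pictures.

```bash
python3 -c "
from h import *
cv2.imwrite('pics/a.png',manip.grab_frame('wrist')['image'])"
```

Emit:
move_arm(
  increments=[0, 0, 0, 0, 0.4, 0, 0, 0, 0, 0.5, 0, 0, 0, 0, 0.6, 0, 0, 0, 0, 0.6, 0, 0, 0, 0, 0.6, 0, 0, 0, 0, 0.6],
)

```text
time: 13.72
tool_pos: [0.5761, 0.0157, 0.2118]
tool_rot: [0.0, 0.696, 0.718, -0.0]
contact_force: [0.0, 0.4, 0.0]
gripper_width: 0.603
grasp_force: 0.0
```

```bash
python3 - <<'E'
from h import *
b=manip.grab_frame('wrist')['image']; s=manip.state(); print(s["time"],s["contact_force"].round(2),s["gripper_width"],s["tool_pos"].round(4))
a=cv2.imread("pics/a.png"); cv2.imwrite("pics/ab.png",np.hstack([a[150:,80:480],b[150:,80:480]]))
E
```

```text
13.7667 [ 0.39  0.81 -0.4 ] 0.5988327033751871 [0.5761 0.0157 0.2118]
```

View pics/ab.png

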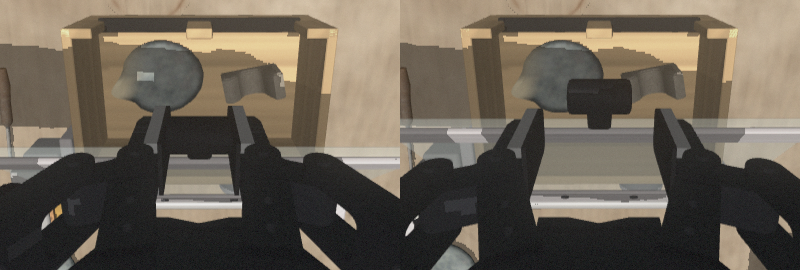

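The right half shows the bar about 36 px higher in the picture, so the lid sank after release. I'll check whether it is still moving.

```bash
python3 - <<'E'
from h import *
for i in range(10):
    s=manip.state(); im=manip.grab_frame('wrist')['image']
    m=(im[170:300,180:400].max(2)<45).astype(np.uint8); k,_,st,c=cv2.connectedComponentsWithStats(m)
    if i%3==0: print(round(s["time"],2),[(st[j]+[180,170,0,0,0]).tolist() for j in range(1,k) if st[j,4]>300])
cv2.imwrite("pics/s3.png",manip.grab_frame("scene")["image"])
E
```

```text
13.77 [[247, 241, 64, 38, 853], [202, 258, 22, 42, 529], [334, 262, 23, 38, 467]]
13.92 [[247, 243, 64, 36, 887], [202, 259, 22, 41, 522], [334, 263, 22, 37, 483]]
14.07 [[247, 243, 61, 36, 831], [202, 258, 22, 42, 523], [334, 259, 23, 41, 471]]
14.22 [[247, 243, 65, 36, 882], [202, 259, 22, 41, 524], [334, 259, 23, 41, 479]]
```

The lid stopped sinking at about 0.70 rad and the tool carries no load. I'll clear the hand straight up and watch the lid on its own.

Emit:
move_arm(
  increments=[0, 0, 0, 0, 0.8, 0, 0, -20, 0, 1, 0, 0, -35, 0, 1, 0, 0, -35, 0, 1, 0, 0, 0, 0, 1],
)

```text
time: 14.73
tool_pos: [0.5791, 0.0154, 0.3109]
tool_rot: [0.005, 0.696, 0.718, 0.004]
contact_force: [0.1, 0.4, 1.9]
gripper_width: 0.997
grasp_force: 0.0
```

```bash
cat >> h.py <<'E'
def lid(n=4,name=None):
    "lid angle from the bar seen in the wrist camera, its ray cut with the arc about the hinge"
    h=np.array([.5814,-.1231,.095]); out=[]
    for _ in range(n):
        s=manip.state(); f=manip.grab_frame("wrist"); im=f["image"]
        # bar expected points along the arc -> dark blob nearest that track
        m=(im.max(2)<50).astype(np.uint8); k,_,st,c=cv2.connectedComponentsWithStats(m)
        for j in range(1,k):
            if not 300<st[j,4]<6000: continue
            x,y,w,hh=st[j,:4]; u,v=x+w/2-.5,y+hh/2-.5
            a,b=wrist(u,v,.09,f,s),wrist(u,v,.30,f,s)
            ts=np.linspace(0,1,2001); P=a+ts[:,None]*(b-a); g=P-h
            e=np.hypot(g[:,:2]@[-.0326,.9995],g[:,2])-.198; lat=g[:,:2]@[.9995,.0326]
            for i in np.where(np.diff(np.sign(e)))[0]:
                if abs(lat[i])<.02: out.append((round(s["time"],2),round(np.arctan2(g[i,2],g[i,:2]@[-.0326,.9995])+.0253,3),st[j].tolist()))
    for o in out: print(o)
    if name: cv2.imwrite(name,im)
E
python3 - <<'E'
from h import *
lid(3,"pics/w4.png"); 
im=manip.grab_frame("scene")["image"]; cv2.imwrite("pics/s4.png",im)
a=cv2.imread("pics/s3.png"); print("scene diff lid", np.abs(a[120:260,300:380].astype(int)-im[120:260,300:380]).mean())
cv2.imwrite("pics/cmp.png",np.hstack([cv2.imread("pics/w4.png")[::1,80:480],cv2.resize(im[120:260,220:380],None,fx=2.5,fy=3)[:420,:400]]))
print(manip.state()["time"])
E
```

```text
scene diff lid 8.628541666666667
14.9333
```

View pics/cmp.png

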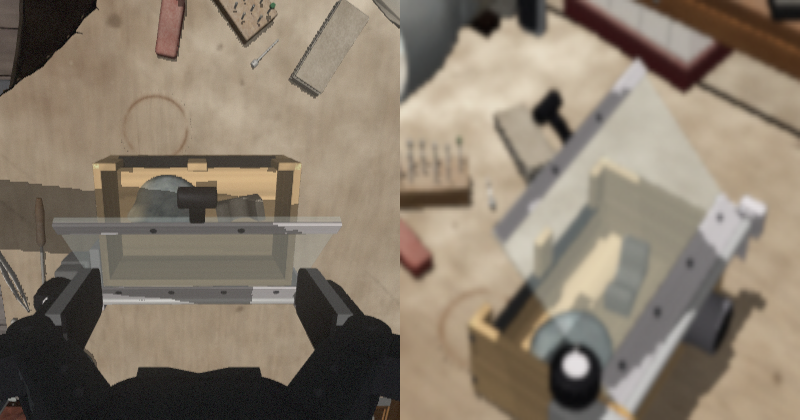

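The lid stands unaided, with the bar at wrist px (277,198) and scene px (279,156). I'll get the angle and any creep numerically.

```bash
cat >> h.py <<'E'
def arc(e,d):
    h=np.array([.5814,-.1231,.095]); P=e+np.linspace(.05,1.2,20001)[:,None]*d; g=P-h; fw=g[:,:2]@[-.0326,.9995]
    r=np.hypot(fw,g[:,2])-.198; lat=g[:,:2]@[.9995,.0326]
    return [(round(np.arctan2(g[i,2],fw[i])+.0253,3),round(lat[i],3)) for i in np.where(np.diff(np.sign(r)))[0] if abs(lat[i])<.03]
def bar(im,x0,x1,y0,y1,th=60):
    m=(im[y0:y1,x0:x1].max(2)<th).astype(np.uint8); _,_,st,c=cv2.connectedComponentsWithStats(m); j=1+np.argmax(st[1:,4]); return st[j]+[x0,y0,0,0,0],c[j]+[x0,y0]
E
python3 - <<'E'
from h import *
s=manip.state()
for i in range(4):
    f=manip.grab_frame("wrist"); print(bar(f["image"],245,310,170,214))
a,b=wrist(276.8,197.5,.1,f,s),wrist(276.8,197.5,.3,f,s); print(arc(b+(b-a)*.5,(a-b)/np.linalg.norm(a-b)))
sc=manip.grab_frame("scene")["image"]
for im in(cv2.imread("pics/s3.png"),cv2.imread("pics/s4.png"),sc): print(bar(im,262,295,145,180))
print(arc(*ray("scene",279,155)),manip.state()["time"])
E
```

```text
(array([260, 188,  41,  26, 756]), array([280.31216931, 200.25529101]))
(array([260, 188,  41,  26, 752]), array([280.53856383, 200.3537234 ]))
(array([260, 188,  41,  26, 759]), array([280.72859025, 200.39920949]))
(array([260, 188,  41,  26, 763]), array([280.68807339, 200.33420708]))
[(np.float64(0.684), np.float64(-0.002)), (np.float64(-1.109), np.float64(-0.004))]
(array([264, 145,  20,  22, 227]), array([274.26431718, 152.73127753]))
(array([274, 151,  14,  16, 100]), array([280.33, 157.93]))
(array([274, 151,  14,  16,  99]), array([280.38383838, 157.95959596]))
[(np.float64(0.772), np.float64(-0.012))] 15.1833
```

```bash
python3 - <<'E'
from h import *
h=np.array([.5814,-.1231,.095])
def tab(t): a=t-.0253; return h+.198*np.array([-.0326*np.cos(a),.9995*np.cos(a),np.sin(a)])
F=[(manip.state(),manip.grab_frame("wrist")) for _ in range(2)]; s,f=F[-1]
T=np.array(f["T_tool_cam"]);M=rot(s["tool_rot"]);fo=210/np.tan(np.radians(f["fov_y"]/2))
def pw(p): c=T[:3,:3].T@(M.T@(p-s["tool_pos"])-T[:3,3]); return np.array([f["cx"]+fo*c[0]/c[2],f["cy"]+fo*c[1]/c[2]])
print(s["tool_pos"],bar(f["image"],245,310,170,214))
for t in(0,.6,.65,.7,.75,.8,.85): print(t,"scene",proj("scene",tab(t)).round(1),"top",proj("top",tab(t)).round(1),"wrist",pw(tab(t)).round(1))
E
```

```text
[0.57571383 0.0157233  0.30049009] (array([260, 188,  41,  26, 756]), array([280.22751323, 200.23677249]))
0 scene [[263. 190.]] top [[247.7 180.6]] wrist [279.6 130.1]
0.6 scene [[273.9 158.5]] top [[257.5 173.5]] wrist [279.6 180.5]
0.65 scene [[276.1 156.5]] top [[259.7 172.9]] wrist [279.6 190.2]
0.7 scene [[278.4 154.6]] top [[262.2 172.2]] wrist [279.6 201. ]
0.75 scene [[280.9 152.8]] top [[264.8 171.6]] wrist [279.6 212.8]
0.8 scene [[283.6 151.2]] top [[267.7 171. ]] wrist [279.6 225.5]
0.85 scene [[286.5 149.8]] top [[270.8 170.4]] wrist [279.7 239.1]
```

The lid is at about 0.69 rad and has been stationary for 1.5 s, but it slipped about 0.1 rad on release, so the grip is marginal. I'll nip the knob up a little, with the fingers along the box's x to clear the raised lid, then raise the lid again.

Emit:
move_arm(
  increments=[-17.9, -23.9, 0, 0, 1, -17.9, -23.9, 0, 0, 1, -17.9, -23.9, 0, 0, 1, -17.9, -23.9, 0, 0, 1, -17.9, -23.9, 0, 0, 1, -17.9, -23.9, 0, 0, 1, 0, 0, 0, 0.12, 1, 0, 0, 0, 0.12, 1],
)

```text
time: 15.95
tool_pos: [0.4353, -0.0971, 0.3018]
tool_rot: [0.0, 0.779, 0.627, 0.0]
contact_force: [0.2, 0.3, 0.0]
gripper_width: 1.0
grasp_force: 0.0
```

Emit:
move_arm(
  increments=[0, 0, 0, 0.12, 1, 0, 0, 0, 0.12, 1, 0, 0, 0, 0.12, 1, 0, 0, 0, 0.12, 1, 0, 0, 0, 0.12, 1, 0, 0, 0, 0.12, 1, 0, 0, 0, 0.12, 1, 0, 0, 0, 0.12, 1],
)

```text
time: 16.62
tool_pos: [0.4361, -0.0962, 0.3015]
tool_rot: [-0.0, 0.98, 0.197, -0.0]
contact_force: [-0.8, 0.1, 0.5]
gripper_width: 0.995
grasp_force: 0.0
```

Emit:
move_arm(
  increments=[0, 0, 0, 0.12, 1, 0, 0, 0, 0.12, 1, 0, 0, 0, 0.12, 1, 0, 0, 0, 0, 1, 0, 0, 0, 0, 1],
)

```text
time: 17.03
tool_pos: [0.4361, -0.0962, 0.3015]
tool_rot: [-0.0, 1.0, 0.023, -0.0]
contact_force: [-0.2, 0.7, 0.8]
gripper_width: 0.997
grasp_force: 0.0
```

```bash
python3 - <<'E'
from h import *
avg(5)
s=manip.state(); f=manip.grab_frame("wrist"); im=f["image"]; M=rot(s["tool_rot"])
d=M.T@(np.array([.436,-.0965,.127])-s["tool_pos"]);print("delta mm",(d*1e3).round(1)); print(M.round(3))
m=(im.max(2)<60).astype(np.uint8); k,_,st,c=cv2.connectedComponentsWithStats(m)
for i in range(1,k):
    if 300<st[i,4]<8000:
        u,v=st[i,0]+st[i,2]/2-.5,st[i,1]+st[i,3]/2-.5; print(st[i],wrist(u,v,.146,f,s).round(4),wrist(u,v,.158,f,s).round(4))
cv2.imwrite("pics/top5.png",manip.grab_frame("top")["image"]); sc=manip.grab_frame("scene")["image"]; print(bar(sc,262,295,145,180)); cv2.imwrite("pics/s5.png",sc)
E
```

```text
t 17.28 tq [-0.013 -0.015  0.021] sd [0.022 0.021 0.04 ] F [ 0.19 -0.12 -0.29] spin 1.5269 w 1.0 tcp [ 0.4362 -0.0962  0.3016] j6 eff -0.01 j6 1.143
delta mm [ -0.2   0.3 174.6]
[[ 0.999  0.044 -0.   ]
 [ 0.044 -0.999 -0.   ]
 [-0.     0.    -1.   ]]
[  0   0  55  46 702] [0.5718 0.1135 0.146 ] [0.5692 0.1053 0.158 ]
[ 63   0  66  17 701] [0.5846 0.0573 0.146 ] [0.5815 0.0513 0.158 ]
[  0  53  19  44 556] [0.5319 0.1353 0.146 ] [0.531  0.1261 0.158 ]
[ 488   65   72   46 2555] [ 0.5408 -0.2986  0.146 ] [ 0.5395 -0.2902  0.158 ]
[   0  122  132  116 6672] [0.4443 0.1003 0.146 ] [0.4468 0.0925 0.158 ]
[258 174  44  47 969] [ 0.4364 -0.0961  0.146 ] [ 0.4393 -0.0959  0.158 ]
[531 213  29 108 885] [ 0.3773 -0.3619  0.146 ] [ 0.3825 -0.3511  0.158 ]
(array([262, 145,  33,  28, 450]), array([276.04222222, 154.11333333]))
```

Emit:
move_arm(
  increments=[0, 0, 35, 0, 1, 0, 0, 35, 0, 1, 0, 0, 35, 0, 1, 0, 0, 35, 0, 1, 0, 0, 20, 0, 1, 0, 0, 10, 0, 1, 0, 0, 4.5, 0, 0.8, 0, 0, 0, 0, 0.6],
)

```text
time: 18.1
tool_pos: [0.4362, -0.0962, 0.127]
tool_rot: [-0.0, 1.0, 0.021, -0.0]
contact_force: [0.2, -0.4, 0.2]
gripper_width: 0.75
grasp_force: 0.0
```

Emit:
move_arm(
  increments=[0, 0, 0, 0, 0.4, 0, 0, 0, 0, 0.2, 0, 0, 0, 0, 0, 0, 0, 0, 0, 0, 0, 0, 0, 0, 0],
)

```text
time: 18.52
tool_pos: [0.4376, -0.0968, 0.1296]
tool_rot: [0.001, 1.0, 0.021, 0.002]
contact_force: [-1.4, 1.0, 5.4]
gripper_width: 0.446
grasp_force: 60.3
```

```bash
python3 -c "
from h import *
eff(3)"
```

```text
t 18.67 j6eff [0.005 0.005 0.005] tz 0.004 spin 1.5279 F [-0.9  0.1  6.9] w 0.448
```

Emit:
move_arm(
  increments=[0, 0, 0, 0.05, 0, 0, 0, 0, 0.05, 0, 0, 0, 0, 0, 0],
)

```text
time: 18.92
tool_pos: [0.4376, -0.097, 0.1296]
tool_rot: [0.001, 1.0, -0.029, 0.002]
contact_force: [-1.6, -0.4, 6.3]
gripper_width: 0.447
grasp_force: 60.7
```

```bash
python3 -c "
from h import *
eff(4)"
```

```text
t 19.12 j6eff [-0.08  -0.125 -0.132 -0.13 ] tz -0.126 spin 1.6284 F [-2.1 -0.6  6.2] w 0.45
```

The reading has dropped to 0.131, so the knob is about 0.6 to 0.66 rad past the bite (roughly 50 N), well short of crushing. I'll release and go back to the pull.

Emit:
move_arm(
  increments=[0, 0, 0, 0, 1, 0, 0, 0, 0, 1, 0, 0, 0, 0, 1, 0, 0, 0, 0, 1, 0, 0, -10, 0, 1, 0, 0, -35, 0, 1, 0, 0, -35, 0, 1, 0, 0, -35, 0, 1],
)

```text
time: 19.78
tool_pos: [0.4356, -0.096, 0.2436]
tool_rot: [-0.0, 1.0, -0.029, -0.001]
contact_force: [0.6, -0.2, -0.4]
gripper_width: 1.002
grasp_force: 0.0
```

Emit:
move_arm(
  increments=[0, 0, -35, 0, 1, 0, 0, -25, -0.115, 1, 0, 0, 0, -0.119, 1, 0, 0, 0, -0.119, 1, 0, 0, 0, -0.119, 1, 0, 0, 0, -0.119, 1, 0, 0, 0, -0.119, 1, 0, 0, 0, -0.119, 1],
)

```text
time: 20.45
tool_pos: [0.4361, -0.0962, 0.3029]
tool_rot: [0.0, 0.925, 0.379, 0.0]
contact_force: [0.4, 0.1, -1.0]
gripper_width: 1.001
grasp_force: 0.0
```

Emit:
move_arm(
  increments=[0, 0, 0, -0.119, 1, 0, 0, 0, -0.119, 1, 0, 0, 0, -0.119, 1, 0, 0, 0, -0.119, 1, 0, 0, 0, -0.119, 1, 0, 0, 0, -0.119, 1, 0, 0, 0, -0.119, 1, 0, 0, 0, 0, 1],
)

```text
time: 21.12
tool_pos: [0.4361, -0.0962, 0.3028]
tool_rot: [0.0, 0.694, 0.72, 0.0]
contact_force: [0.3, 0.4, 0.1]
gripper_width: 1.005
grasp_force: 0.0
```

Emit:
move_arm(
  increments=[20, 24, 0, 0, 1, 20, 24, 0, 0, 1, 20, 24, 0, 0, 1, 20, 24, 0, 0, 1, 20, 24, 0, 0, 1, 20, 24, 0, 0, 1, 0, 0, 0, 0, 1, 0, 0, 0, 0, 1],
)

```text
time: 21.78
tool_pos: [0.5764, 0.0295, 0.3018]
tool_rot: [-0.0, 0.695, 0.719, -0.001]
contact_force: [-0.0, -0.6, 0.2]
gripper_width: 0.997
grasp_force: 0.0
```

```bash
cat >> h.py <<'E'
def tab(t):
    a=t-.0253; return np.array([.5814,-.1231,.095])+.198*np.array([-.0326*np.cos(a),.9995*np.cos(a),np.sin(a)])
def wlid(name=None):
    "wrist px of the bar for some lid angles, and dark blobs near them"
    manip.grab_frame("wrist"); s=manip.state(); f=manip.grab_frame("wrist"); im=f["image"]
    T=np.array(f["T_tool_cam"]);M=rot(s["tool_rot"]);fo=210/np.tan(np.radians(f["fov_y"]/2))
    print(round(s["time"],2),s["tool_pos"].round(4),M[:,1].round(4),s["contact_force"].round(1),"w",round(s["gripper_width"],3))
    for t in np.arange(.5,.96,.05):
        c=T[:3,:3].T@(M.T@(tab(t)-s["tool_pos"])-T[:3,3]); print(round(t,2),(f["cx"]+fo*c[0]/c[2]).round(1),(f["cy"]+fo*c[1]/c[2]).round(1),"28mm=",(fo*.028/c[2]).round(1))
    # bar: rows whose dark run about the middle column is as wide as the bar
    m=im.max(2)<60
    for v in range(150,330,4):
        r=np.where(m[v,235:325])[0]
        if 25<len(r)<80: print(v,r.min()+235,r.max()+235,len(r))
    if name: cv2.imwrite(name,im)
    return s,M
E
python3 - <<'E'
from h import *
s,M=wlid("pics/w6.png"); print("to bar at .69 (tcp 20 below):",(M.T@(tab(.69)-[0,0,.02]-s["tool_pos"])*1e3).round(1))
E
```

```text
21.83 [0.5759 0.0288 0.302 ] [ 0.9995  0.0329 -0.001 ] [ 0.6 -0.1 -0.2] w 1.004
0.5 278.7 179.9 28mm= 35.2
0.55 278.7 188.0 28mm= 36.2
0.6 278.7 197.0 28mm= 37.1
0.65 278.7 207.1 28mm= 38.1
0.7 278.7 218.0 28mm= 39.0
0.75 278.6 229.9 28mm= 40.0
0.8 278.6 242.7 28mm= 40.9
0.85 278.6 256.4 28mm= 41.7
0.9 278.6 270.8 28mm= 42.5
0.95 278.6 286.0 28mm= 43.3
206 260 296 37
210 259 297 39
218 259 298 40
222 259 298 40
226 260 295 36
to bar at .69 (tcp 20 below): [  3.9   0.6 104.9]
```

The bar is at row 216, so θ≈0.69, unchanged since the first release. I'll descend and pinch again.

Emit:
move_arm(
  increments=[3.9, 0.6, 25, 0, 1, 0, 0, 30, 0, 1, 0, 0, 25, 0, 1, 0, 0, 17, 0, 1, 0, 0, 8, 0, 1, 0, 0, 0, 0, 0.7, 0, 0, 0, 0, 0.4, 0, 0, 0, 0, 0.2],
)

```text
time: 22.55
tool_pos: [0.5774, 0.0321, 0.1994]
tool_rot: [0.001, 0.695, 0.719, 0.001]
contact_force: [0.1, 0.5, -0.4]
gripper_width: 0.604
grasp_force: 0.0
```

Emit:
move_arm(
  increments=[0, 0, 0, 0, 0, 0, 0, 0, 0, 0, 0, 0, 0, 0, 0, 0, 0, 0, 0, 0],
)

```text
time: 22.88
tool_pos: [0.5754, 0.0334, 0.1982]
tool_rot: [-0.002, 0.695, 0.719, -0.0]
contact_force: [-6.9, 2.7, 2.9]
gripper_width: 0.311
grasp_force: 59.2
```

```bash
python3 -c "
from h import *
avg(2)
f=manip.grab_frame('wrist')['image']; print(bar(f,240,315,240,330))"
```

```text
t 22.98 tq [ 0.334  0.936 -0.047] sd [0.011 0.005 0.011] F [-6.42  2.61  3.27] spin -0.0343 w 0.313 tcp [0.5754 0.0334 0.1982] j6 eff -0.078 j6 -0.106
(array([ 240,  240,   75,   90, 3535]), array([276.70579915, 293.42659123]))
```

Emit:
move_arm(
  increments=[-4, -1.2, -5, 0, 0, -4.2, 0, -4.9, 0, 0, -4.4, 0, -4.7, 0, 0, -4.6, 0, -4.6, 0, 0, 0, 0, 0, 0, 0, 0, 0, 0, 0, 0],
)

```text
time: 23.53
tool_pos: [0.5761, 0.016, 0.2173]
tool_rot: [-0.001, 0.695, 0.719, 0.001]
contact_force: [-1.0, 6.1, 1.3]
gripper_width: 0.307
grasp_force: 59.5
```

```bash
python3 -c "
from h import *
avg(3)"
```

```text
t 23.68 tq [1.271 0.21  0.122] sd [0.027 0.008 0.031] F [-1.27  5.58  1.76] spin -0.0346 w 0.316 tcp [0.576  0.0162 0.217 ] j6 eff 0.138 j6 -0.137
```

Emit:
move_arm(
  increments=[0, 0, 0, 0, 0.38, 0, 0, 0, 0, 0.42, 0, 0, 0, 0, 0.5, 0, 0, 0, 0, 0.6, 0, 0, 0, 0, 0.7, 0, 0, 0, 0, 0.7],
)

```text
time: 24.18
tool_pos: [0.5759, 0.015, 0.2163]
tool_rot: [0.0, 0.695, 0.719, -0.0]
contact_force: [0.4, 0.9, 0.6]
gripper_width: 0.699
grasp_force: 0.0
```

```bash
python3 -c "
from h import *
wlid('pics/w7.png')"
```

```text
24.23 [0.5759 0.0151 0.2164] [0.9994 0.0339 0.    ] [ 0.1  0.2 -0.1] w 0.701
0.5 279.4 184.3 28mm= 52.4
0.55 279.4 196.8 28mm= 54.6
0.6 279.4 211.0 28mm= 56.8
0.65 279.4 227.1 28mm= 59.1
0.7 279.4 245.1 28mm= 61.4
0.75 279.4 265.1 28mm= 63.7
0.8 279.4 287.0 28mm= 66.0
0.85 279.4 310.9 28mm= 68.3
0.9 279.4 336.6 28mm= 70.5
0.95 279.4 364.0 28mm= 72.5
254 249 309 61
258 235 311 77
262 247 312 66
266 247 312 66
270 247 312 66
274 247 312 66
278 247 312 66
282 247 312 66
286 248 311 64
```

After release the bar is centred near row 270, so θ≈0.76. I'll clear the hand and check that it stays.

Emit:
move_arm(
  increments=[0, 0, 0, 0, 1, 0, 0, 0, 0, 1, 0, 0, -15, 0, 1, 0, 0, -30, 0, 1, 0, 0, -30, 0, 1, 0, 0, -10, 0, 1, 0, 0, 0, 0, 1, 0, 0, 0, 0, 1],
)

```text
time: 24.95
tool_pos: [0.576, 0.0153, 0.3013]
tool_rot: [0.0, 0.695, 0.719, 0.0]
contact_force: [0.5, 0.8, -0.1]
gripper_width: 0.999
grasp_force: 0.0
```

```bash
python3 -c "
from h import *
wlid('pics/w8.png')"
```

```text
25.0 [0.5754 0.0153 0.2997] [ 0.9994  0.034  -0.0021] [-1.2  0.2 -1.1] w 0.999
0.5 280.2 163.5 28mm= 36.0
0.55 280.2 171.3 28mm= 37.0
0.6 280.2 180.2 28mm= 38.1
0.65 280.2 190.0 28mm= 39.1
0.7 280.2 200.8 28mm= 40.1
0.75 280.2 212.6 28mm= 41.0
0.8 280.2 225.3 28mm= 42.0
0.85 280.2 239.0 28mm= 42.9
0.9 280.2 253.5 28mm= 43.7
0.95 280.2 268.8 28mm= 44.5
206 261 300 40
210 260 301 42
218 259 301 37
222 260 301 42
226 260 300 41
```

Emit:
move_arm(
  increments=[0, 0, -30, 0, 1, 0, 0, -30, 0, 1, 0, 0, 0, 0, 1, 0, 0, 0, 0, 1, 0, 0, 0, 0, 1, 0, 0, 0, 0, 1, 0, 0, 0, 0, 1, 0, 0, 0, 0, 1],
)

```text
time: 25.72
tool_pos: [0.5754, 0.0153, 0.3596]
tool_rot: [-0.001, 0.695, 0.719, -0.001]
contact_force: [-0.3, -0.7, -0.3]
gripper_width: 0.999
grasp_force: 0.0
```

Emit:
move_arm(
  increments=[0, 0, 0, 0, 1, 0, 0, 0, 0, 1, 0, 0, 0, 0, 1, 0, 0, 0, 0, 1, 0, 0, 0, 0, 1, 0, 0, 0, 0, 1, 0, 0, 0, 0, 1, 0, 0, 0, 0, 1],
)

```text
time: 26.38
tool_pos: [0.5759, 0.0153, 0.3614]
tool_rot: [0.0, 0.695, 0.719, 0.0]
contact_force: [0.5, -0.3, 0.5]
gripper_width: 0.999
grasp_force: 0.0
```

```bash
python3 - <<'E'
from h import *
wlid('pics/w9.png')
a=manip.grab_frame("scene")["image"]; cv2.imwrite("pics/final.png",np.hstack([a[60:380,160:460],cv2.resize(a[120:290,230:380],(450,320))]))
E
```

```text
26.43 [0.5759 0.0153 0.3614] [9.994e-01 3.400e-02 1.000e-04] [-0.3  0.6  0.2] w 0.999
0.5 279.1 154.5 28mm= 29.3
0.55 279.1 160.7 28mm= 29.9
0.6 279.1 167.6 28mm= 30.6
0.65 279.1 175.1 28mm= 31.2
0.7 279.1 183.4 28mm= 31.9
0.75 279.1 192.4 28mm= 32.5
0.8 279.1 202.1 28mm= 33.1
0.85 279.1 212.4 28mm= 33.6
0.9 279.1 223.4 28mm= 34.1
0.95 279.1 234.9 28mm= 34.6
190 263 295 33
198 263 295 27
202 263 295 33
```

View pics/final.png

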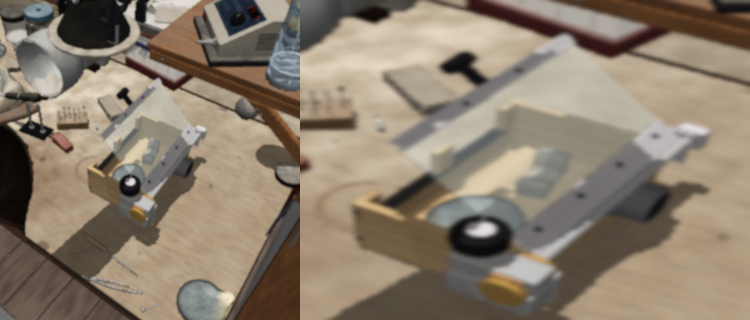

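The picture shows the lid standing about half open with the arm clear. It reads 0.765 rad and then 0.768 rad 1.4 s later, so it is stable.

```bash
python3 -c "
from plant import manip
print(manip.job_done())"
```

```text
the job is handed in; nothing more can be done
None
```

The job is handed in: the lid stands by itself at about 0.77 rad, steady for the last 1.4 s I watched, after one small nip-up of the knob because it sank about 0.1 rad on the first release; the knob is about 0.6 rad past the bite (crush limit 0.88) and the hand is clear.

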